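Put the washed comb divider back into the sachet caddy

TASK

The sachet caddy's wooden comb divider has been washed and left lying on its side. Stand it up on its fins on the open counter and let go of it, then take it again from straight above (the filter carton close beside the caddy leaves no room for a slanting hand) and lower it, either way round, into the caddy until each of its four fins is in its own guide and all of them rest on the caddy's floor. Do not let it drop in, do not shift or tip the carton, cup, jug and shaker round about, and let go at the end.

Things in the scene. Friction and masses are not known exactly. Their poses are not given: they have to be found in the camera images.
- divider_handle (a point): Grip point, mid-way through the upright handle loop on the comb divider, a loose light wooden part, 0.16 kg. Axes: x along the spine, z from fins to handle, y across. Loop 40 mm wide (x), 14 thick (y), 42 tall: two flat-sided 10 mm posts and a top bar 14 mm tall. Point is 28 mm above the spine's top, 85 above the fins' lower edges, 14 below the loop's top.
- divider_spine (a point): Same divider, same axes: middle of the spine's top face, 57 mm above the fins' lower edges. Spine 102 x 18 x 7 mm; under it four flat fins, 4 mm thick (x), 68 wide (y), 50 tall (z), at x = -45, -15, 15, 45 mm. At the start it lies on the fins' side edges, this point 34 mm above the counter, z level, pointing roughly left (+y), x roughly away from the robot.
- divider_foot (a point): Same divider, same axes: the middle of the fins' lower edges, 85 mm below the grip point along z. When the divider stands on the counter this point is at height 0. It stands steadily on its fins. The counter where it lay, about 0.51 m ahead of the robot and 0.24 m to its left, is open enough to stand it there.
- caddy_floor (a point): Centre of the inner floor, 5 mm over the counter, of the sachet caddy, an open brown wooden box fixed on the counter: 164 x 82 x 62 mm outside, 154 x 72 mm inside. Axes: x along its length, y across, z up. Divider home: fins on this floor, centred here, x along x either way, spine level with the rim, handle above it.
- caddy_rim (a point): Same caddy, same axes: centre of its mouth at rim height, 57 mm over the inner floor. Inside each long wall, four pairs of upright steel rods are the guides, at x = -45, -15, 15, 45 mm: rods 6 mm thick, 7.5 mm clear between them for a fin, round tops 5 mm below the rim. A fin has 1.7 mm play each way along x, 2 mm along y. Plain sliding fit, no click.
- filter_box: Yellow carton of paper filters, 52 x 93 x 120 mm, loose, upright close along the caddy's right (-y) long wall, about 17 mm from it; origin at the centre of its underside. It is not to be moved.
- cup: Small white espresso cup with a handle, 59 x 83 x 52 mm, loose; origin at the centre of its underside. It is not to be moved.
- jug: Steel milk jug, 101 x 70 x 90 mm, loose; origin at the centre of its underside. It is not to be moved. Cup, jug and shaker change places: one stands by the caddy's far end, the others to the left. Behind them a raised counter, 111 mm high, and tall bottles.
- shaker: Sugar shaker, 69 mm thick, 158 mm tall, loose; origin at the centre of its underside. It is not to be moved.

How it is judged:
By the outcome, as a careful person would: the job done as asked, in the order asked, and still so for the second after the job is handed in, with the robot touching nothing.
It also fails if it takes over 72 s, if anything falls off the work surface, if the arm or the gripper's body presses on something with over 40 N, if the wrist force passes 120 N, or if a joint passes its speed limit or range.

ROBOT

A 6-joint arm with a two-finger parallel gripper is mounted at the origin on a cart in front of the work surface, level with it; the furniture and walls round the work are solid. World frame = base frame: x ahead of the robot, y to its left, z up, the work surface at z = 0. Lengths are in mm, angles in rad, forces in N, time in s.
With the tool pointing down it reaches from about 275 to 850 mm from the base axis. Payload 5.2 kg.
Tool frame: the origin (TCP) lies at the very end of the fingers, on their centre line; the grasp point (between the pads) lies 19 mm behind it; z points along the fingers, y is the line along which they close (so a half turn about z gives the same grasp; the last joint's range is limited). The gripper opens to 85 mm and grips with 20 to 120 N. Pads are 22 mm wide; open, the fingers measure 114 mm over their backs; the gripper's body (76 mm by 85 mm) begins 54 mm behind the grasp point. The pads swing forward as they close: fully open they stand 13 mm farther back than shut.
Start: joints at [-1.346, 0.259, 1.535, -0, 1.348, -0.203], TCP at [228.199, -500.43, 231.31] pointing down, gripper open.
Joint ranges: [-3.14, 3.14], [-0.91, 2.08], [0.19, 2.58], [-1.22, 4.36], [0.22, 2.71], [-3.12, 3.12]. Speed limits (rad/s): [2.57, 2.57, 3.14, 3.14, 3.14, 3.14].

INTERFACE

Orientations are given as a unit quaternion [x, y, z, w].
In Python, from bench import robot gives the robot as it stands. The module is installed in compiled form; this text tells all that it offers.
- The arm moves only by the tool carry_out, never from a script. Its argument "motion" is a list that holds one entry, the list of rows, each a list of 7 numbers: the shift along the tool's x, y, z normalised to -1 to 1, where 1 is 0.12 m, then the turn, a rotation vector about the tool's x, y, z normalised to -1 to 1, where 1 is 180 degrees, then the closure, from -1 (fully open) to 1 (shut). A call has 1 to 12 rows; each row shifts and turns the commanded pose from where the row before left it, along the tool's axes as they then stand; what a row does not reach is not made up. A row lasts 1/8 s, in which the tool goes at most 62.5 mm and 10.7 degrees, less where a joint would pass 70% of its speed; a pose out of reach is approached as far as the arm can. A call with a number of a shift or a turn outside -1 to 1 is refused whole. A call with a gripper value outside its range is refused whole. The fingers move at their own pace and stop on an object; "newtons" is the grip in N (left out, the last holds). Time passes only in rows, so rows that do not move let the fingers close. It gives the time, the measured TCP pose, the force, the opening and the grip force at its end, in the units of the state.
- robot.get_obs(): the state, without advancing time (a new reading comes with each control period).
- robot.snapshot(name): name is "scene" or "top"; returns the picture (480x640x3 uint8, red, green, blue); there is no depth.
- robot.get_calibration(name): a dict with "fx", "fy", "cx", "cy" (pixels), "k1" (the pictures are not rectified: a ray, as slopes to the right and down, at radius r is drawn at 1 + k1 r^2 times it, then the intrinsics apply), "world_from_camera" (4x4, takes a point from camera to world coordinates). Camera axes: x right, y down, z forward; pixel columns grow to the right and rows downward; lengths in mm; the calibration is good to about 2 mm. A picture is of the moment at which its call begins. get_calibration takes no time and is no camera call.
- robot.hand_in(): hands the job in; it is judged then, once.
The state is a dict: "time": time; "q": joint angles; "joint_velocities": joint speeds; "effort": joint torques, N m; "ee_pos": TCP position; "ee_rot": TCP orientation; "force": force on the tool from outside, world axes, zero at the start; "torque": the same for the moment, N m; "grip_width": opening from 0.0 (shut) to 1.0 (fully open); "finger_force": force on a finger pad.
Only numpy, scipy, OpenCV 4.12 (cv2) and the standard library are available. Lean on these libraries where they do the work, as an engineer would, in place of code of your own. Each camera call takes 0.05 s, during which the arm holds its last target. There are 200 camera calls.

## Working session

There is one attempt and no reset: what is moved stays moved. The work goes in short steps, Python scripts to look and compute and a tool call to move; the robot and the scene stay as the last step left them, time stands still between calls to the robot, and variables do not carry over. Pictures are saved under pics/ and viewed, at most 10 in all, crops included, and the job is handed in when it is done.

Besides the shell and the picture viewer there is one more tool, called after ">>>" as name(argument=value, ...) on one line, values as JSON. carry_out: Moves the arm, as the interface text tells. Its arguments: {"type":"object","properties":{"motion":{"type":"array"},"newtons":{"type":"number"}},"required":["motion"]}

```bash
mkdir -p pics; python3 - <<'E'
from bench import robot
import cv2
for n in("scene","top"):
    cv2.imwrite(f"pics/{n}0.png",robot.snapshot(n)[:,:,::-1]); print(robot.get_calibration(n))
print(robot.get_obs())
E
```

```text
{'fx': 489.7333324150742, 'fy': 489.7333324150742, 'cx': 326.7107995756579, 'cy': 230.64777213858557, 'k1': 0.028069943090972334, 'world_from_camera': array([[-7.48161266e-01, -3.67416429e-01,  5.52503292e-01,
        -1.01002227e+02],
       [-6.63493988e-01,  4.07348297e-01, -6.27569194e-01,
         9.45283403e+02],
       [ 5.51795744e-03, -8.36105575e-01, -5.48540809e-01,
         6.92602834e+02],
       [ 0.00000000e+00,  0.00000000e+00,  0.00000000e+00,
         1.00000000e+00]])}
{'fx': 437.18451675882875, 'fy': 437.18451675882875, 'cx': 318.45152299691773, 'cy': 238.77926677518172, 'k1': -0.07655848216803084, 'world_from_camera': array([[-4.30363978e-03, -9.99272063e-01,  3.79054426e-02,
         4.81148256e+02],
       [-9.99864542e-01,  3.69781299e-03, -1.60382140e-02,
         2.37682641e+02],
       [ 1.58863720e-02, -3.79693307e-02, -9.99152618e-01,
         1.00577667e+03],
       [ 0.00000000e+00,  0.00000000e+00,  0.00000000e+00,
         1.00000000e+00]])}
{'time': 0.1, 'q': array([-1.34579128e+00,  2.59291140e-01,  1.53596748e+00,  3.75592591e-05,
        1.34799216e+00, -2.02798276e-01]), 'joint_velocities': array([-0.00022738, -0.00179269, -0.00229139,  0.0017302 ,  0.00079799,
        0.00025506]), 'effort': array([ 3.33297474e-03, -4.46967137e+01, -2.91248041e+01, -1.06146094e-04,
        6.08639020e-03,  6.85753184e-05]), 'ee_pos': array([ 228.10864623, -499.95559768,  230.54898033]), 'ee_rot': array([ 9.77210681e-01,  2.12270104e-01,  9.10565847e-06, -8.29213295e-04]), 'force': array([-0.43349912, -0.21042673, -0.6457379 ]), 'torque': array([-0.03608622,  0.02488001, -0.00467988]), 'finger_force': 0.0, 'grip_width': 1.0006493595525263}
```

View pics/scene0.png

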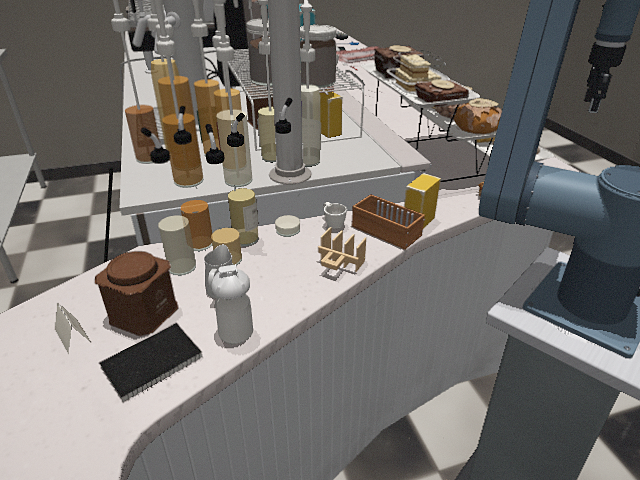

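View pics/top0.png

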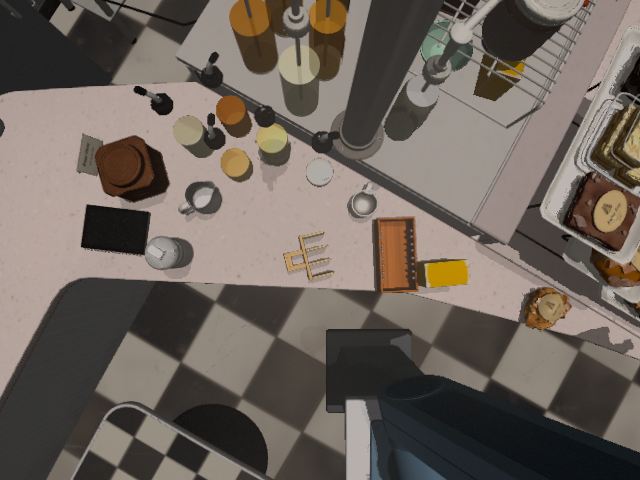

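The scene view shows the divider at (342,250), the caddy at (388,220), the carton at (422,200) and the cup at (335,215). The top view shows the divider at (308,258), the caddy at (396,254), the carton at (446,273) and the cup at (364,203). I'll zoom in on these.

```bash
cat > h.py <<'E'
from bench import robot
import cv2, numpy as np
from scipy.spatial.transform import Rotation as R
from scipy.optimize import least_squares
def cal(n):
    c=robot.get_calibration(n); return c,np.array(c["world_from_camera"])
def proj(n,P):
    c,T=cal(n); p=(np.atleast_2d(P)-T[:3,3])@T[:3,:3]; s=p[:,:2]/p[:,2:]
    s=s*(1+c["k1"]*(s**2).sum(1,keepdims=True)); return s*[c["fx"],c["fy"]]+[c["cx"],c["cy"]]
def pix2z(n,uv,z):
    return least_squares(lambda a:(proj(n,[a[0],a[1],z])-uv).ravel(),[500,100]).x
def crop(n,x0,y0,w,h,k,out):
    im=robot.snapshot(n)[y0:y0+h,x0:x0+w,::-1]; im=cv2.resize(im,None,fx=k,fy=k,interpolation=cv2.INTER_CUBIC)
    st=10
    for x in range((x0+9)//10*10,x0+w,10):
        X=int((x-x0+.5)*k); cv2.line(im,(X,0),(X,8),(255,255,0),1)
        if x%20==0: cv2.putText(im,str(x),(X-10,20),0,.4,(255,255,0),1)
    for y in range((y0+9)//10*10,y0+h,10):
        Y=int((y-y0+.5)*k); cv2.line(im,(0,Y),(8,Y),(255,255,0),1); cv2.putText(im,str(y),(10,Y+4),0,.4,(255,255,0),1)
    cv2.imwrite(out,im)
E
python3 - <<'E'
from h import *
crop("top",275,205,200,100,4,"pics/t1.png"); crop("scene",310,170,140,110,5,"pics/s1.png")
E
```

```text
(no output)
```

View pics/t1.png

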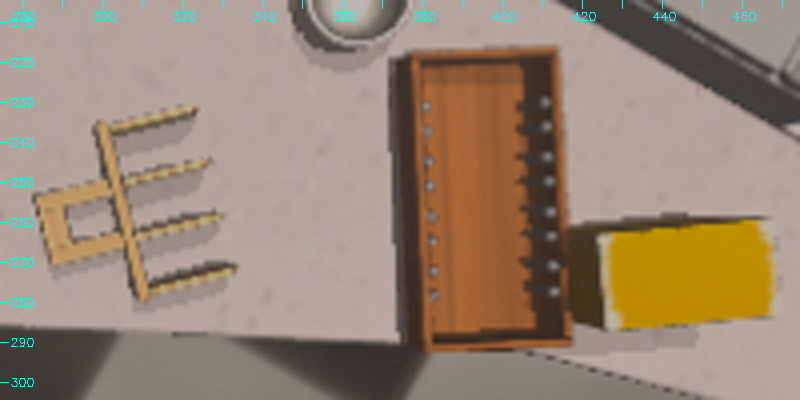

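View pics/s1.png

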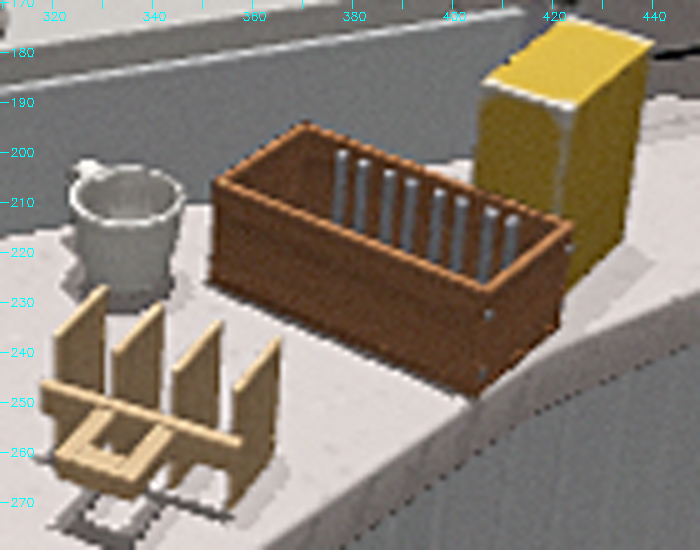

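The top crop shows the divider's loop end at about (283.5,254) to (288,271), its fin tips at (324,232) to (334,272), and the caddy rim corners (377,218), (414,217), (418,290) and (382,292). The scene crop shows fin tips at (331,227) to (366,238) and rim corners (371,195), (353,206), (408,228) and (424,215). I'll fit the poses from these.

```bash
cat > fit.py <<'E'
from h import *
t=lambda X,Y:(275+X/4-.5,205+Y/4-.5)
s=lambda X,Y:(310+X/5-.5,170+Y/5-.5)
def fit(name,obs,pose,p0,n):
    # obs: cam,model pt,pixel ; per-object x,y,yaw
    f=lambda p:np.concatenate([(proj(c,pose(p,m))[0]-uv) for c,m,uv in obs])
    r=least_squares(f,p0,loss="soft_l1"); e=r.fun if 0 else f(r.x).reshape(-1,2)
    print(name,np.round(r.x,2),"deg",np.rad2deg(r.x[2])); 
    for c in("top","scene"):
        k=[i for i,o in enumerate(obs) if o[0]==c]
        if k: print(c,"mean res",e[k].mean(0).round(2),"rms",e[k].std(0).round(2))
    return r.x
rot=lambda a:np.array([[np.cos(a),-np.sin(a),0],[np.sin(a),np.cos(a),0],[0,0,1]])
if __name__=="__main__":
    # caddy: origin counter level
    o=[]
    for m,uv in zip([(82,41),(82,-41),(-82,-41),(-82,41)],[t(410,55),t(558,48),t(572,342),t(428,350)]): o.append(("top",(*m,62),uv))
    xs=[c+d for c in(45,15,-15,-45) for d in(6.75,-6.75)]
    L=[(426,105),(427,131),(429,160),(430,185),(431,216),(432,241),(434,271),(435,296)]
    Rr=[(545,101),(547,127),(548,156),(550,180),(551,211),(552,236),(554,266),(555,291)]
    for x,a,b in zip(xs,L,Rr): o+= [("top",(x,33,57),t(*a)),("top",(x,-33,57),t(*b))]
    S=[(342,151),(363,161),(390,172),(411,182),(438,192),(461,199),(491,211),(512,218)]
    for x,a in zip(xs,S): o.append(("scene",(x,-33,57),s(*a)))
    for m,uv in zip([(82,-41),(82,41),(-82,41),(-82,-41)],[s(307,124),s(215,181),s(488,290),s(572,224)]): o.append(("scene",(*m,62),uv))
    cp=lambda p,m:rot(p[2])@np.array(m)+[p[0],p[1],0]
    for w in(("top",),("scene",),("top","scene")): fit("caddy",[q for q in o if q[0] in w],cp,[500,50,0],w)
    # divider lying: a along spine (far), b along model z (left), h height; p = grip point
    d=[]
    A=lambda a,b,h:(a,b-85,h)
    T=[((20,99,41),(34,196)),((-20,99,41),(52,266)),((51,57,43),(95,125)),((-51,57,43),(140,300)),
       ((45,0,68),(198,108)),((15,0,68),(212,162)),((-15,0,68),(224,216)),((-45,0,68),(237,268))]
    for m,uv in T: d.append(("top",A(*m),t(*uv)))
    for m,uv in [((45,0,68),(105,288)),((15,0,68),(162,305)),((-15,0,68),(222,322)),((-45,0,68),(280,340))]: d.append(("scene",A(*m),s(*uv)))
    for w in(("top",),("top","scene")): fit("divider grip",[q for q in d if q[0] in w],cp,[500,270,.2],w)
    c=pix2z("top",(275+360/4-.5,205+15/4),50); print("cup",c)
    for uv in [t(610,232),t(765,220),t(772,315),t(610,328)]: print("box",pix2z("top",uv,120).round(0))
E
python3 fit.py
```

```text
caddy [4.8314e+02 5.0980e+01 4.0000e-02] deg 2.2619382540359454
top mean res [-0.01 -0.01] rms [0.26 0.44]
caddy [4.8356e+02 5.0480e+01 3.0000e-02] deg 2.0002900960255325
scene mean res [-0.01 -0.03] rms [0.38 0.34]
caddy [4.8318e+02 5.0940e+01 4.0000e-02] deg 2.215933562627019
top mean res [ 0.01 -0.02] rms [0.26 0.44]
scene mean res [-0.02  0.08] rms [0.4  0.33]Traceback (most recent call last):
  File "fit.py", line 34, in <module>
    for w in(("top",),("top","scene")): fit("divider grip",[q for q in d if q[0] in w],cp,[500,270,.2],w)
                                        ~~~^^^^^^^^^^^^^^^^^^^^^^^^^^^^^^^^^^^^^^^^^^^^^^^^^^^^^^^^^^^^^^
  File "fit.py", line 7, in fit
    r=least_squares(f,p0,loss="soft_l1"); e=r.fun if 0 else f(r.x).reshape(-1,2)
    return func(*args, **kwargs)
    result = trf(vector_fun.fun, vector_fun.jac, x0, f0, J0, lb, ub, ftol, xtol,
                 gtol, max_nfev, x_scale, loss_function, tr_solver,
                 tr_options.copy(), verbose, callback=callback_wrapped)
    return trf_no_bounds(
        fun, jac, x0, f0, J0, ftol, xtol, gtol, max_nfev
[... 160 characters left out ...]
lf.f = self.fun_wrapped(xp_copy(self.x))
             ~~~~~~~~~~~~~~~~^^^^^^^^^^^^^^^^^
    return np.atleast_1d(self.fun(x))
                         ~~~~~~~~^^^
    return self.f(x, *self.args, **self.kwargs)
           ~~~~~~^^^^^^^^^^^^^^^^^^^^^^^^^^^^^^
  File "fit.py", line 6, in <lambda>
    f=lambda p:np.concatenate([(proj(c,pose(p,m))[0]-uv) for c,m,uv in obs])
                                ~~~~^^^^^^^^^^^^^
  File "h.py", line 8, in proj
    c,T=cal(n); p=(np.atleast_2d(P)-T[:3,3])@T[:3,:3]; s=p[:,:2]/p[:,2:]
        ~~~^^^
  File "h.py", line 6, in cal
    c=robot.get_calibration(n); return c,np.array(c["world_from_camera"])
ValueError: time passes only in moves, steps and waits
```

```bash
python3 - <<'E'
from bench import robot; import pickle
pickle.dump({n:robot.get_calibration(n) for n in("scene","top")},open("cal.pkl","wb"))
E
sed -i 's/^def cal(n):/import pickle\nCAL=pickle.load(open("\.\/cal.pkl","rb"))\ndef cal(n):/; s/c=robot.get_calibration(n);/c=CAL[n];/' h.py
cat >> h.py <<'E'
def plan(gp,zdir,ydir,n=None,back=0):
    """grasp point target gp, tool z and approx tool y (sign free); prints n equal rows [shift,turn]"""
    o=robot.get_obs(); p0=np.array(o["ee_pos"]); R0=R.from_quat(o["ee_rot"])
    z=np.array(zdir,float); z/=np.linalg.norm(z); best=None
    for sg in(1,-1):
        y=sg*np.array(ydir,float); y-=z*(y@z); y/=np.linalg.norm(y)
        Rt=R.from_matrix(np.column_stack([np.cross(y,z),y,z])); rv=(R0.inv()*Rt).as_rotvec()
        if best is None or np.linalg.norm(rv)<np.linalg.norm(best): best=rv
    rv=best; dp=np.array(gp)+z*(19-back)-p0
    m=n or int(max(np.ceil(np.linalg.norm(dp)/50),np.ceil(np.rad2deg(np.linalg.norm(rv))/10),1))
    M=sum((R0*R.from_rotvec(rv*k/m)).as_matrix() for k in range(m)); sh=np.linalg.solve(M,dp)
    print("from",p0.round(1),"dist",np.linalg.norm(dp).round(1),"turn",np.rad2deg(np.linalg.norm(rv)).round(1),"rows",m,(sh/120).round(4),(rv/m/np.pi).round(4))
E
python3 fit.py|tail -8; python3 - <<'E'
from h import *
print(R.from_quat(robot.get_obs()["ee_rot"]).as_matrix().round(3))
E
```

```text
divider grip [4.6926e+02 2.8278e+02 2.4000e-01] deg 13.572724903740141
top mean res [-0.19  0.07] rms [0.28 0.41]
scene mean res [ 0.19 -0.76] rms [0.15 0.08]
cup [583.14944542 120.72995655]
box [465.   2.]
box [471. -79.]
box [422. -82.]
box [417.   3.]
[[ 0.91   0.415 -0.   ]
 [ 0.415 -0.91   0.001]
 [ 0.    -0.001 -1.   ]]
```

```bash
python3 - <<'E'
from h import *
a=np.deg2rad(13.57); b=np.array([-np.sin(a),np.cos(a),0]); g=np.array([469.3,282.8,34])
z=np.array([0,0,-1.])-b
plan(g+[0,0,90],z,[np.cos(a),np.sin(a),0],back=90)
E
```

```text
from [ 228.1 -500.1  230.8] dist 864.6 turn 89.1 rows 18 [ 0.4086 -0.1005 -0.14  ] [-0.0096 -0.0116 -0.023 ]
```

>>> carry_out(motion=[[[0.4086,-0.1005,-0.14,-0.0096,-0.0116,-0.023,-1],[0.4086,-0.1005,-0.14,-0.0096,-0.0116,-0.023,-1],[0.4086,-0.1005,-0.14,-0.0096,-0.0116,-0.023,-1],[0.4086,-0.1005,-0.14,-0.0096,-0.0116,-0.023,-1],[0.4086,-0.1005,-0.14,-0.0096,-0.0116,-0.023,-1],[0.4086,-0.1005,-0.14,-0.0096,-0.0116,-0.023,-1],[0.4086,-0.1005,-0.14,-0.0096,-0.0116,-0.023,-1],[0.4086,-0.1005,-0.14,-0.0096,-0.0116,-0.023,-1],[0.4086,-0.1005,-0.14,-0.0096,-0.0116,-0.023,-1],[0.4086,-0.1005,-0.14,-0.0096,-0.0116,-0.023,-1],[0.4086,-0.1005,-0.14,-0.0096,-0.0116,-0.023,-1],[0.4086,-0.1005,-0.14,-0.0096,-0.0116,-0.023,-1]]])

```text
time: 1.7
ee_pos: [514.5, 39.2, 274.9]
ee_rot: [0.76, 0.59, -0.167, 0.214]
force: [0.9, -0.1, 0.5]
grip_width: 1.002
finger_force: 0.0
```

```bash
cat > p1.py <<'E'
from h import *
a=np.deg2rad(13.57); b=np.array([-np.sin(a),np.cos(a),0]); g=np.array([469.3,282.8,34])
z=np.array([0,0,-1.])-b; x=[np.cos(a),np.sin(a),0]
plan(g+[0,0,90],z,x,back=90); plan(g,z,x,back=90); plan(g,z,x)
print(robot.get_obs()["q"].round(2))
E
python3 p1.py
```

```text
from [514.5  39.2 274.9] dist 314.5 turn 29.6 rows 7 [ 0.3483 -0.0847 -0.1214] [-0.0081 -0.0098 -0.0197]
from [514.5  39.2 274.9] dist 353.8 turn 29.6 rows 8 [ 0.362  -0.0813 -0.0327] [-0.0071 -0.0085 -0.0173]
from [514.5  39.2 274.9] dist 345.9 turn 29.6 rows 7 [ 0.4013 -0.0825  0.0697] [-0.0081 -0.0098 -0.0197]
[ 0.21  0.29  1.52 -0.54  1.48  0.55]
```

>>> carry_out(motion=[[[0.3483,-0.0847,-0.1214,-0.0081,-0.0098,-0.0197,-1],[0.3483,-0.0847,-0.1214,-0.0081,-0.0098,-0.0197,-1],[0.3483,-0.0847,-0.1214,-0.0081,-0.0098,-0.0197,-1],[0.3483,-0.0847,-0.1214,-0.0081,-0.0098,-0.0197,-1],[0.3483,-0.0847,-0.1214,-0.0081,-0.0098,-0.0197,-1],[0.3483,-0.0847,-0.1214,-0.0081,-0.0098,-0.0197,-1],[0.3483,-0.0847,-0.1214,-0.0081,-0.0098,-0.0197,-1],[0,0,0,0,0,0,-1],[0,0,0,0,0,0,-1]]])

```text
time: 2.82
ee_pos: [458.1, 329.9, 174.5]
ee_rot: [0.573, 0.725, -0.237, 0.3]
force: [0.0, 0.2, -0.3]
grip_width: 0.998
finger_force: 0.0
```

```bash
python3 p1.py; python3 - <<'E'
from h import *
crop("scene",260,130,160,160,3.75,"pics/s2.png")
E
```

```text
from [458.1 329.9 174.5] dist 1.8 turn 0.2 rows 1 [ 0.0123 -0.0017 -0.0083] [-0.0006  0.     -0.0008]
from [458.1 329.9 174.5] dist 90.4 turn 0.2 rows 2 [ 0.2713 -0.001   0.261 ] [-0.0003  0.     -0.0004]
from [458.1 329.9 174.5] dist 165.9 turn 0.2 rows 4 [ 1.357e-01 -3.000e-04  3.180e-01] [-0.0001  0.     -0.0002]
[ 0.8   0.65  1.33 -0.64  1.64  0.68]
```

View pics/s2.png

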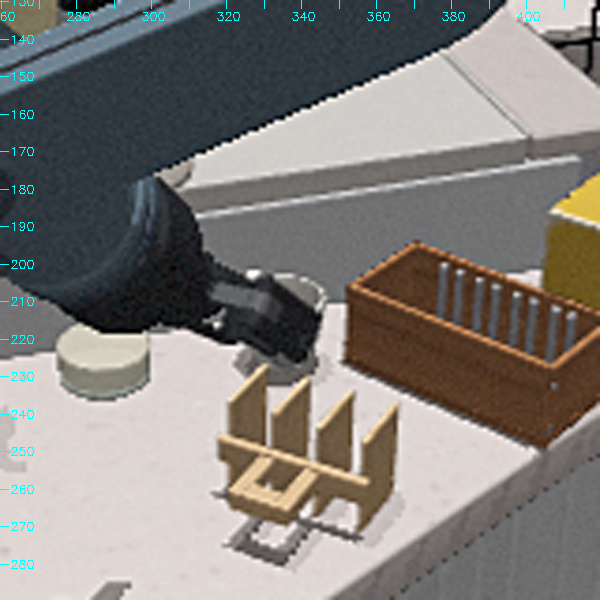

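The picture shows the hand tilted 45° up and left of the loop, with its fingertips at (300,222). The divider is untouched at (305,470 in the crop). I'll approach and grip.

>>> carry_out(motion=[[[0.136,0,0.13,0,0,-0.0004,-1],[0.136,0,0.13,0,0,-0.0004,-1],[0.136,0,0.13,-0.0004,0,0,-1],[0.136,0,0.13,0,0,0,-1],[0,0,0.18,0,0,0,-1],[0,0,0.18,0,0,0,-1],[0,0,0.18,0,0,0,-1],[0,0,0.18,0,0,0,-1],[0,0,0,0,0,0,-1],[0,0,0,0,0,0,-1]]])

```text
time: 4.12
ee_pos: [472.0, 273.1, 23.2]
ee_rot: [0.572, 0.726, -0.237, 0.3]
force: [0.3, 0.3, -0.7]
grip_width: 1.0
finger_force: 0.0
```

```bash
python3 p1.py|sed -n 3p; python3 - <<'E'
from h import *
t=robot.snapshot("top")[215:295,265:345,::-1]; s=robot.snapshot("scene")[205:285,290:370,::-1]
im=np.hstack([cv2.resize(q,(400,400),interpolation=cv2.INTER_CUBIC) for q in(t,s)]); cv2.imwrite("pics/b3.png",im)
E
```

```text
from [472.  273.1  23.2] dist 4.3 turn 0.1 rows 1 [-0.0045 -0.0026  0.0354] [-0.0001 -0.0002 -0.0001]
```

View pics/b3.png

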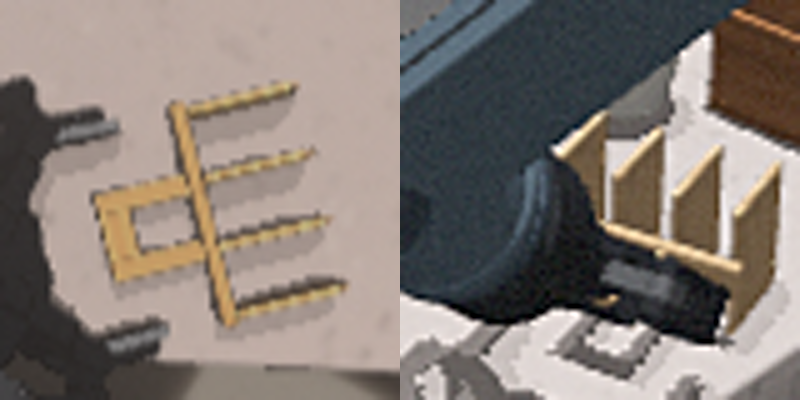

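The fingers straddle the loop evenly: tips at (118,127) and (166,327), loop edges at (118,189) and (160,270), so about 26 mm of gap on each side. I'll close.

>>> carry_out(motion=[[[0,0,0.01,0,0,0,0.4],[0,0,0,0,0,0,1],[0,0,0,0,0,0,1],[0,0,0,0,0,0,1],[0,0,0,0,0,0,1],[0,0,0,0,0,0,1],[0,0,0,0,0,0,1],[0,0,0,0,0,0,1]]], newtons=45)

```text
time: 5.22
ee_pos: [472.1, 271.9, 22.7]
ee_rot: [0.572, 0.726, -0.237, 0.3]
force: [-2.2, 3.4, 4.7]
grip_width: 0.459
finger_force: 49.8
```

```bash
cat > p2.py <<'E'
from h import *
a=np.deg2rad(13.57); b=np.array([-np.sin(a),np.cos(a),0]); x=[np.cos(a),np.sin(a),0]
up=np.array([0,0,1.])
o=robot.get_obs(); p=np.array(o["ee_pos"]); z=R.from_quat(o["ee_rot"]).as_matrix()[:,2]
gp=p-19*z; print("grasp",gp.round(1), "z",z.round(3))
g=np.array([469.3,282.8,34]); print("offset b,up",((gp-g)@b).round(1),((gp-g)@up).round(1))
plan(gp+[0,0,85],z,x)
plan(gp+[5,-10,85],b-up,x,n=12)
E
python3 p2.py
```

```text
grasp [468.9 285.   36.1] z [ 0.165 -0.687 -0.707]
offset b,up 2.2 2.1
from [472.1 271.9  22.7] dist 85.0 turn 0.0 rows 2 [-0.2503 -0.     -0.2506] [ 0.      0.     -0.0001]
from [472.1 271.9  22.7] dist 86.5 turn 90.0 rows 12 [ 0.008   0.0017 -0.0662] [ 0.      0.0417 -0.    ]
```

>>> carry_out(motion=[[[-0.063,0,-0.063,0,0,0,1],[-0.125,0,-0.125,0,0,0,1],[-0.125,0,-0.125,0,0,0,1],[-0.125,0,-0.125,0,0,0,1],[-0.063,0,-0.063,0,0,0,1],[0,0,0,0,0,0,1],[0,0,0,0,0,0,1]]])

```text
time: 6.1
ee_pos: [471.7, 271.6, 106.9]
ee_rot: [0.572, 0.726, -0.237, 0.3]
force: [0.6, 0.4, -1.4]
grip_width: 0.461
finger_force: 49.2
```

```bash
cat > p3.py <<'E'
from h import *
a=np.deg2rad(13.57); b=np.array([-np.sin(a),np.cos(a),0]); x=[np.cos(a),np.sin(a),0]
up=np.array([0,0,1.])
plan([475,272,121],b-up,x,n=12)
E
python3 p3.py
```

```text
from [471.7 271.6 106.9] dist 13.5 turn 90.0 rows 12 [ 0.01    0.0023 -0.0012] [-0.      0.0417 -0.    ]
```

>>> carry_out(motion=[[[0.01,0.0023,-0.0012,0,0.0417,0,1],[0.01,0.0023,-0.0012,0,0.0417,0,1],[0.01,0.0023,-0.0012,0,0.0417,0,1],[0.01,0.0023,-0.0012,0,0.0417,0,1],[0.01,0.0023,-0.0012,0,0.0417,0,1],[0.01,0.0023,-0.0012,0,0.0417,0,1],[0.01,0.0023,-0.0012,0,0.0417,0,1],[0.01,0.0023,-0.0012,0,0.0417,0,1],[0.01,0.0023,-0.0012,0,0.0417,0,1],[0.01,0.0023,-0.0012,0,0.0417,0,1],[0.01,0.0023,-0.0012,0,0.0417,0,1],[0.01,0.0023,-0.0012,0,0.0417,0,1]]])

```text
time: 7.6
ee_pos: [472.0, 284.8, 107.8]
ee_rot: [0.571, 0.725, 0.238, -0.303]
force: [-0.1, -0.6, -2.2]
grip_width: 0.456
finger_force: 49.1
```

```bash
python3 p3.py;python3 - <<'E'
from h import *
t=robot.snapshot("top")[205:325,255:375,::-1]; s=robot.snapshot("scene")[165:285,280:400,::-1]
im=np.hstack([cv2.resize(q,(400,400),interpolation=cv2.INTER_CUBIC) for q in(t,s)]); cv2.imwrite("pics/b4.png",im)
E
```

```text
from [472.  284.8 107.8] dist 0.4 turn 0.3 rows 12 [ 0.0001 -0.0001  0.0003] [ 0.     -0.0001 -0.    ]
```

View pics/b4.png

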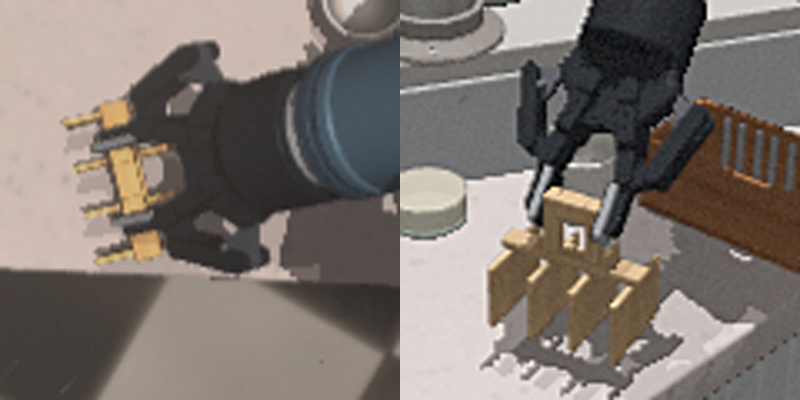

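The picture shows the divider hanging upright in the hand with its fins downward, clear of everything. I'll lower it.

>>> carry_out(motion=[[[-0.0354,0,0.0354,0,0,0,1],[-0.0354,0,0.0354,0,0,0,1],[-0.0354,0,0.0354,0,0,0,1],[-0.0354,0,0.0354,0,0,0,1],[-0.0236,0,0.0236,0,0,0,1],[-0.012,0,0.012,0,0,0,1],[-0.006,0,0.006,0,0,0,1],[-0.006,0,0.006,0,0,0,1],[0,0,0,0,0,0,1],[0,0,0,0,0,0,1]]])

```text
time: 8.95
ee_pos: [472.2, 285.4, 76.7]
ee_rot: [0.571, 0.725, 0.238, -0.301]
force: [-2.1, -2.6, 5.6]
grip_width: 0.454
finger_force: 49.8
```

>>> carry_out(motion=[[[-0.006,0,0.006,0,0,0,1],[0,0,0,0,0,0,1],[0,0,0,0,0,0,1]]])

```text
time: 9.32
ee_pos: [472.1, 285.5, 76.6]
ee_rot: [0.571, 0.725, 0.238, -0.302]
force: [-3.5, -4.8, 12.5]
grip_width: 0.458
finger_force: 50.6
```

```bash
python3 - <<'E'
from h import *
t=robot.snapshot("top")[205:325,255:375,::-1]; s=robot.snapshot("scene")[195:285,290:380,::-1]
im=np.hstack([cv2.resize(q,(400,400),interpolation=cv2.INTER_CUBIC) for q in(t,s)]); cv2.imwrite("pics/b5.png",im)
E
```

```text
(no output)
```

View pics/b5.png

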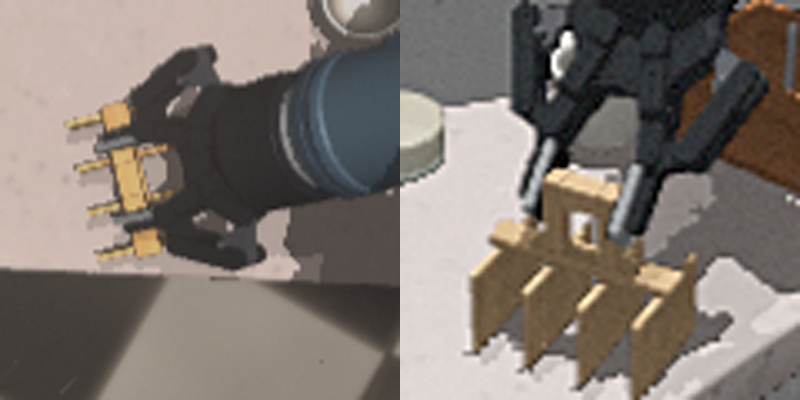

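The fins are on the counter, with shadows meeting the fin feet at (470,350) to (630,395), and 12 N of contact. I'll ease off and release.

>>> carry_out(motion=[[[0.004,0,-0.004,0,0,0,1],[0,0,0,0,0,0,0.3],[0,0,0,0,0,0,-0.2],[0,0,0,0,0,0,-0.6],[0,0,0,0,0,0,-1],[0,0,0,0,0,0,-1],[0,0,0,0,0,0,-1]]])

```text
time: 10.3
ee_pos: [472.2, 285.3, 75.6]
ee_rot: [0.572, 0.725, 0.237, -0.301]
force: [-1.3, 0.0, -0.6]
grip_width: 1.001
finger_force: 0.0
```

>>> carry_out(motion=[[[0,0,-0.1,0,0,0,-1],[0,0,-0.25,0,0,0,-1],[0,0,-0.3,0,0,0,-1],[0,0,-0.3,0,0,0,-1],[0,0,-0.3,0,0,0,-1],[0,0,0,0,0,0,-1]]])

```text
time: 11.05
ee_pos: [499.2, 179.8, 183.4]
ee_rot: [0.572, 0.726, 0.238, -0.299]
force: [-0.2, 0.4, -0.3]
grip_width: 0.998
finger_force: 0.0
```

```bash
python3 - <<'E'
from h import *
ts=robot.snapshot("top")[:,:,::-1]; ss=robot.snapshot("scene")[:,:,::-1]
cv2.imwrite("pics/raw_t.png",ts); cv2.imwrite("pics/raw_s.png",ss)
t=ts[225:295,265:335]; s=ss[200:270,300:370]
im=np.hstack([cv2.resize(q,(400,400),interpolation=cv2.INTER_CUBIC) for q in(t,s)]); cv2.imwrite("pics/b6.png",im)
E
```

```text
(no output)
```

View pics/b6.png

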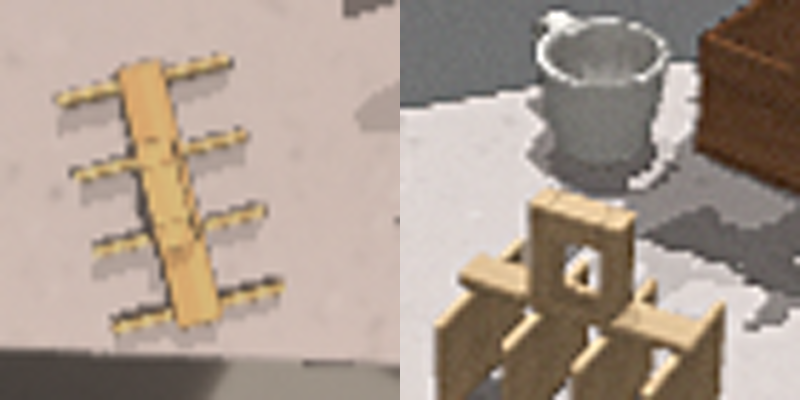

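The divider stands alone and upright. Its fin-top ends in the crop are (60,100) to (114,328) on the left and (230,62) to (283,287) on the right. I'll fit the pose.

```bash
cat > p4.py <<'E'
from fit import *
k=400/70
t=lambda X,Y:((X+.0)/k+265-.5,Y/k+225-.5); s=lambda X,Y:((X-400)/k+300-.5,Y/k+200-.5)
d=[]
for x,l,r in zip((45,15,-15,-45),[(60,100),(76,176),(96,250),(114,328)],[(230,62),(246,135),(265,210),(283,287)]):
    d+=[("top",(x,34,50),t(*l)),("top",(x,-34,50),t(*r))]
for m,q in [((51,9,57),(120,67)),((51,-9,57),(158,60)),((-51,-9,57),(217,318)),((-51,9,57),(180,325))]: d.append(("top",m,t(*q)))
for m,q in [((20,7,99),(530,206)),((-20,7,99),(628,232)),((20,-7,99),(538,190)),((-20,-7,99),(636,212))]: d.append(("scene",m,s(*q)))
cp=lambda p,m:rot(p[2])@np.array(m)+[p[0],p[1],0]
for w in(("top",),("top","scene")): p=fit("div",[q for q in d if q[0] in w],cp,[480,260,.2],w)
o=robot.get_obs(); 
x=[np.cos(p[2]),np.sin(p[2]),0]
plan([p[0],p[1],85+80],[0,0,-1],x); plan([p[0],p[1],85],[0,0,-1],x)
E
python3 p4.py
```

```text
div [4.7500e+02 2.7506e+02 2.3000e-01] deg 13.092006212479447
top mean res [0.03 0.  ] rms [0.56 0.37]
div [4.7496e+02 2.7512e+02 2.3000e-01] deg 13.286661003859614
top mean res [0.   0.02] rms [0.57 0.38]
scene mean res [ 0.05 -0.19] rms [0.91 0.4 ]
from [497.  181.7 181.6] dist 102.3 turn 45.1 rows 5 [0.1184 0.0004 0.1287] [-0.0001 -0.0501  0.0002]
from [497.  181.7 181.6] dist 150.2 turn 45.1 rows 5 [0.0562 0.0005 0.2505] [-0.0001 -0.0501  0.0002]
```

>>> carry_out(motion=[[[0.1184,0.0004,0.1287,-0.0001,-0.0501,0.0002,-1],[0.1184,0.0004,0.1287,-0.0001,-0.0501,0.0002,-1],[0.1184,0.0004,0.1287,-0.0001,-0.0501,0.0002,-1],[0.1184,0.0004,0.1287,-0.0001,-0.0501,0.0002,-1],[0.1184,0.0004,0.1287,-0.0001,-0.0501,0.0002,-1],[0,0,0,0,0,0,-1],[0,0,0,0,0,0,-1],[0,0,0,0,0,0,-1]]])

```text
time: 12.15
ee_pos: [475.2, 274.2, 145.7]
ee_rot: [0.621, 0.784, -0.0, -0.001]
force: [0.3, 0.3, 0.4]
grip_width: 0.999
finger_force: 0.0
```

```bash
python3 p4.py | tail -2
```

```text
from [475.2 274.2 145.7] dist 1.0 turn 0.1 rows 1 [ 0.0083 -0.0002 -0.0022] [-0.0003 -0.0002 -0.0004]
from [475.2 274.2 145.7] dist 79.7 turn 0.1 rows 2 [3.900e-03 1.000e-04 3.323e-01] [-0.0001 -0.0001 -0.0002]
```

>>> carry_out(motion=[[[0.008,0,0.15,0,0,0,-1],[0,0,0.2,0,0,0,-1],[0,0,0.2,0,0,0,-1],[0,0,0.1,0,0,0,-1],[0,0,0,0,0,0,0],[0,0,0,0,0,0,1],[0,0,0,0,0,0,1],[0,0,0,0,0,0,1],[0,0,0,0,0,0,1],[0,0,0,0,0,0,1],[0,0,0,0,0,0,1]]])

```text
time: 13.52
ee_pos: [475.7, 276.6, 69.2]
ee_rot: [0.62, 0.785, 0.001, 0.001]
force: [0.5, -0.5, 5.6]
grip_width: 0.459
finger_force: 46.1
```

>>> carry_out(motion=[[[0,0,-0.1,0,0,0,1],[0,0,-0.2,0,0,0,1],[0,0,-0.25,0,0,0,1],[0,0,-0.2,0,0,0,1],[0,0,0,0,0,0,1],[0,0,0,0,0,0,1]]])

```text
time: 14.28
ee_pos: [474.0, 276.2, 157.3]
ee_rot: [0.62, 0.784, -0.001, -0.0]
force: [-0.2, 0.2, -1.5]
grip_width: 0.46
finger_force: 45.7
```

```bash
cat > p5.py <<'E'
from h import *
import sys
# target: foot height hf over caddy; grip offset: tool grasp 88 above the foot; sideways 1.0 guess
hf=float(sys.argv[1]); n=int(sys.argv[2]) if len(sys.argv)>2 else None
a=np.deg2rad(2.2)
plan([483.3,50.9,88+hf],[0,0,-1],[np.cos(a),np.sin(a),0],n=n)
E
python3 p5.py 80 10
```

```text
from [474.  276.2 157.3] dist 225.6 turn 11.1 rows 10 [-0.1872 -0.0195  0.0069] [-0.      0.      0.0062]
```

>>> carry_out(motion=[[[-0.1,-0.01,0.003,0,0,0.003,1],[-0.187,-0.0195,0.0069,0,0,0.0062,1],[-0.187,-0.0195,0.0069,0,0,0.0062,1],[-0.187,-0.0195,0.0069,0,0,0.0062,1],[-0.187,-0.0195,0.0069,0,0,0.0062,1],[-0.187,-0.0195,0.0069,0,0,0.0062,1],[-0.187,-0.0195,0.0069,0,0,0.0062,1],[-0.187,-0.0195,0.0069,0,0,0.0062,1],[-0.187,-0.0195,0.0069,0,0,0.0062,1],[-0.187,-0.0195,0.0069,0,0,0.0062,1],[-0.1,-0.01,0.003,0,0,0.0031,1],[0,0,0,0,0,0,1]]])

```text
time: 15.78
ee_pos: [483.8, 48.9, 149.4]
ee_rot: [0.694, 0.72, -0.0, -0.001]
force: [0.1, -0.1, -0.2]
grip_width: 0.459
finger_force: 45.6
```

```bash
python3 p5.py 64.5 3
```

```text
from [483.8  48.9 149.4] dist 16.0 turn 0.1 rows 3 [ 0.0055 -0.0012  0.044 ] [-0.0001 -0.     -0.0002]
```

>>> carry_out(motion=[[[0.008,-0.0012,0.03,-0.0001,0,-0.0002,1],[0.0085,-0.0012,0.04,0,0,-0.0002,1],[0,-0.001,0.03,0,0,-0.0002,1],[0,0,0,0,0,0,1],[0,0,0,0,0,0,1],[0,0,0,0,0,0,1]]])

```text
time: 16.52
ee_pos: [483.8, 51.6, 138.0]
ee_rot: [0.693, 0.721, 0.0, 0.0]
force: [0.1, 0.7, -1.1]
grip_width: 0.463
finger_force: 45.6
```

```bash
python3 - <<'E'
from h import *
P=[];T=0;S=0;Q=[]
for i in range(8):
    T=T+robot.snapshot("top").astype(float); S=S+robot.snapshot("scene"); o=robot.get_obs(); P.append(o["ee_pos"]); Q.append(R.from_quat(o["ee_rot"]).as_matrix()[:,1:].T.ravel())
P=np.array(P); print(P.mean(0).round(2),P.std(0).round(2),np.mean(Q,0).round(4))
T=(T/8).astype(np.uint8)[:,:,::-1]; S=(S/8).astype(np.uint8)[:,:,::-1]
cv2.imwrite("pics/avg_t.png",T); cv2.imwrite("pics/avg_s.png",S)
a=cv2.resize(T[205:300,355:435],(400,475),interpolation=cv2.INTER_CUBIC)      # x5
b=cv2.resize(S[160:260,345:435],None,fx=6,fy=6,interpolation=cv2.INTER_CUBIC) # x6: 540x600
a=cv2.resize(T[205:305,375:418],None,fx=6,fy=6,interpolation=cv2.INTER_CUBIC) # 258x600
cv2.imwrite("pics/b7.png",np.hstack([a,b]))
E
```

```text
[483.69  51.61 137.88] [0.04 0.02 0.05] [ 9.992e-01  4.000e-02  3.000e-04  3.000e-04  1.000e-04 -1.000e+00]
```

View pics/b7.png

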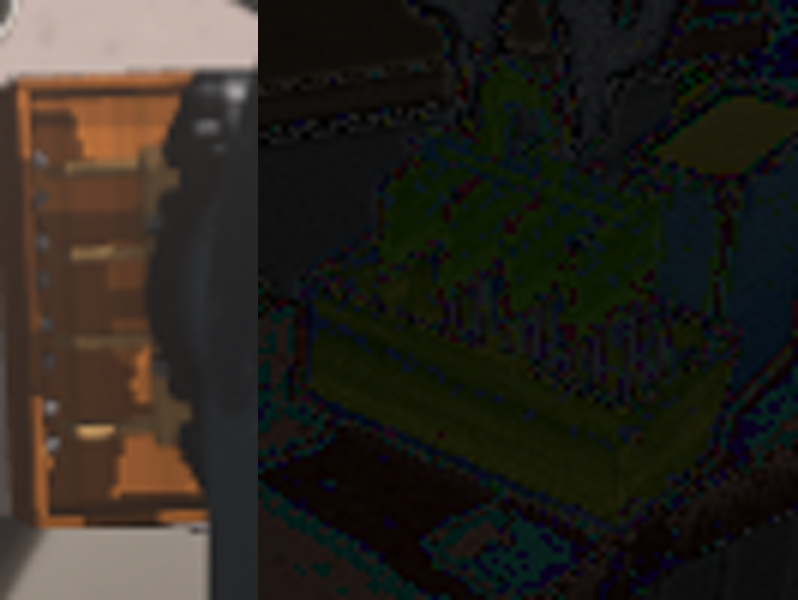

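The left panel (top view) shows the left ends of the fin tops at about (66,167), (73,252), (77,343) and (80,432), midway between the rod pairs, e.g. (40,157) and (42,193). The scene panel overflowed in my averaging, so I'll use numbers from here on: the top-view fin rows, plus a scene silhouette fit.

```bash
cat > p6.py <<'E'
from fit import *
# top: fin left ends
foot=68.7; cp=lambda p,m:rot(p[2])@np.array(m)+[p[0],p[1],0]
t=lambda X,Y:(375+X/6-.5,205+Y/6-.5)
d=[("top",(x,34,foot+50),t(*q)) for x,q in zip((45,15,-15,-45),[(65,167),(71,252),(75,343),(79,432)])]
fit("top fins",d,cp,[483,51,.04],0)
# scene silhouette
S=sum(robot.snapshot("scene").astype(float) for _ in range(8))/8; S=S.astype(np.uint8); cv2.imwrite("pics/avg_s.png",S[:,:,::-1])
x0,y0,w,h,k=340,150,100,90,6
im=cv2.resize(S[y0:y0+h,x0:x0+w],None,fx=k,fy=k,interpolation=cv2.INTER_CUBIC)
hsv=cv2.cvtColor(im,cv2.COLOR_RGB2HSV)
for x,y in [(400,238),(365,260),(350,222),(395,300)]: print((x,y),hsv[min(int((y-150)*.0+ (y-0)),h*k-1),x] )
E
python3 p6.py; python3 - <<'E'
import cv2,numpy as np
S=cv2.imread("pics/avg_s.png"); H=cv2.cvtColor(S,cv2.COLOR_BGR2HSV)
for r in range(170,232,3): print(r," ".join("%2d/%3d/%3d"%tuple(H[r,c]) for c in range(360,416,5)))
E
```

```text
top fins [4.8423e+02 5.0790e+01 4.0000e-02] deg 2.455006690820336
top mean res [-0.    0.01] rms [0.09 0.22]
(400, 238) [ 20  53 110]
(365, 260) [ 15 100 105]
(350, 222) [ 30   2 112]
(395, 300) [ 17 100 105]
170 20/  7/208 17/  8/211 15/  7/217 13/ 10/178 108/ 21/ 62 16/106/115 15/  9/110 15/ 12/124 120/ 26/ 30 110/ 25/ 31  9/ 26/ 99  8/ 20/102
173  6/ 11/114 23/ 10/107 18/ 12/110 12/ 11/114 105/  9/ 59 16/ 99/108 16/100/117 15/ 93/ 66 130/ 27/ 28 120/  1/239 90/  3/151 150/  3/100
176 15/ 13/114 12/ 11/114 18/ 11/111 12/ 12/107 105/ 20/ 50 16/ 98/117 16/104/113  0/  4/ 70 120/ 59/ 26 150/  2/117  0/  0/113 140/  8/ 96
179 18/ 10/127 120/  2/213 135/  3/153 100/  7/116 113/ 27/ 38 16/ 97/110 110/  7/116 126/ 15/ 86 120/ 26/ 29 90/  2/114  0/  0/114 21/152/180
182 90/  2/109 105/  5/111 114/ 11/121 15/105/109 17/ 99/118 17/106/108 110/ 13/115 105/ 17/ 89 110/ 31/ 25 120/  2/114 111/ 59/122 23/167/223
185 120/  2/113  0/  0/113 109/ 17/119 16/ 98/107 16/105/102 17/102/112 15/102/120 105/ 29/ 89 120/  2/110 105/  5/111 23/172/225 23/170/220
188 150/  2/113 110/  7/114 17/105/114 16/102
[... 1304 characters left out ...]
90/ 79 12/150/ 85
218 13/144/ 78 11/146/ 70 11/148/ 81 12/146/ 82 13/152/ 84 11/124/ 76 173/ 12/ 84 10/ 94/ 76 176/ 22/ 80 12/141/ 76 12/150/ 75 12/144/ 76
221 13/143/ 82 12/144/ 83 13/148/ 76 12/141/ 78 13/149/ 82 12/143/ 82 13/145/156  6/ 36/ 71 150/  6/ 82 12/111/ 76  8/ 60/ 77 12/146/ 77
224 12/147/ 85 11/140/ 82 13/151/ 83 13/142/ 81 12/141/ 74 13/151/ 81 12/140/ 84 12/154/ 91 12/ 96/130  9/ 61/ 79 11/128/ 68 12/148/ 76
227 13/145/ 88 12/140/ 89 13/143/ 84 12/147/ 85 12/138/ 85 12/149/ 77 13/155/ 82 12/145/ 86 12/149/ 77 13/137/166 14/150/ 78 12/143/ 82
230  5/ 32/ 89 13/163/ 75 13/144/ 90 12/146/ 84 13/147/ 83 13/144/ 85 12/142/ 79 13/144/ 78 13/138/ 85 13/147/ 83 13/154/ 78 11/136/ 86
```

```bash
cat > sil.py <<'E'
from fit import *
from scipy.optimize import minimize
x0,y0,w,h,k=345,150,80,85,8
def grab(n=6):
    S=sum(robot.snapshot("scene").astype(float) for _ in range(n))/n
    return S.astype(np.uint8)
def box(x,y,z): return np.array([(a,b,c) for a in x for b in y for c in z],float)
FINS=[box((c-2,c+2),(-34,34),(0,50)) for c in(-45,-15,15,45)]; SP=box((-51,51),(-9,9),(50,57)); LOOP=box((-34,34),(-20,20),(57.5,140))
def poly(m,P,off,val,soft=None):
    uv=proj("scene",P+off); q=((uv+.5-[x0,y0])*k*16).astype(np.int32)
    cv2.fillConvexPoly(m,cv2.convexHull(q.reshape(-1,1,2)),val,cv2.LINE_AA,4)
def render(p):
    m=np.zeros((h*k,w*k),np.uint8); Rm=rot(p[2]); o=np.array([p[0],p[1],p[3]])
    for B in FINS+[SP]: poly(m,B@Rm.T,o,255)
    return cv2.resize(m,(w,h),interpolation=cv2.INTER_AREA)/255.
def dontcare(p):
    m=np.zeros((h*k,w*k),np.uint8); poly(m,LOOP@rot(p[2]).T,np.array([p[0],p[1],p[3]]),255)
    return cv2.resize(m,(w,h))>0
def mask(S):
    H=cv2.cvtColor(S[y0:y0+h,x0:x0+w],cv2.COLOR_RGB2HSV).astype(int)
    return ((H[...,0]>=14)&(H[...,0]<=21)&(H[...,1]>70)&(H[...,1]<132)&(H[...,2]>88)).astype(float)
def run(S,p0,fixz=True):
    M=cv2.GaussianBlur(mask(S),(0,0),.7); D=~dontcare(p0)
    f=lambda q:(((cv2.GaussianBlur(render([*q,p0[3]] if fixz else q),(0,0),.7)-M)**2)*D).sum()
    s=np.array(p0[:3] if fixz else p0,float); sim=np.vstack([s]+[s+e for e in np.diag([4,4,.04,3][:len(s)])])
    r=minimize(f,s,method="Nelder-Mead",options=dict(initial_simplex=sim,xatol=.01,fatol=.01,maxiter=600))
    return r.x.round(3),round(r.fun,1),round(f(s),1)
E
python3 - <<'E'
from sil import *
S=cv2.imread("pics/avg_s.png")[:,:,::-1].copy()
p=[484,51,.04,68.7]
print(run(S,p)); print(run(S,p,False)); print(mask(S).sum(),render(p).sum())
E
```

```text
(array([4.86843e+02, 4.69500e+01, 3.80000e-02]), np.float64(33.9), np.float64(50.6))
(array([4.95767e+02, 3.33460e+01, 3.40000e-02, 5.93050e+01]), np.float64(30.7), np.float64(50.6))
1285.0 1177.3568627450982
```

```bash
python3 - <<'E'
from fit import *
A=cv2.imread("pics/avg_t.png"); B=cv2.imread("pics/top0.png")
def cen(I,u,v,hu,hv):
    H=cv2.cvtColor(I,cv2.COLOR_BGR2HSV)[...,1].astype(float); ui,vi=int(round(u)),int(round(v))
    b=H[vi-hv:vi+hv+1,ui-hu:ui+hu+1]; base=np.percentile(b,70); w=np.clip(base-b-10,0,None)
    g=np.mgrid[vi-hv:vi+hv+1,ui-hu:ui+hu+1]; return (w*g[1]).sum()/w.sum(),(w*g[0]).sum()/w.sum(),w.sum()
cp=lambda p,m:rot(p[2])@np.array(m)+[p[0],p[1],0]
for name,I in(("avg",A),("top0",B)):
    e=[]
    for x in [c+d for c in(45,15,-15,-45) for d in(6.75,-6.75)]:
        for y in((33,) if name=="avg" else(33,-33)):
            u,v=proj("top",cp([483.2,50.9,.0387],(x,y,57)))[0]; c=cen(I,u,v,1,2); e.append((y,x,round(c[0]-u,2),round(c[1]-v,2),round(c[2])))
    e=np.array(e); print(name,"rods dv",e[:,3],"du",e[:,2],"mean",e[:,3].mean(),e[:,2].mean())
for y in(31,27,23):
    r=[]
    for x in(45,15,-15,-45):
        u,v=proj("top",cp([484.2,50.8,.04],(x,y,118.7)))[0]; c=cen(A,u,v,1,3); r.append((round(c[1]-v,2),round(c[2])))
    print("fins y",y,r)
E
```

```text
avg rods dv [0.28 0.47 0.19 0.18 0.2  0.04 0.2  0.11] du [ 0.25 -0.04 -0.07  0.    0.09 -0.06  0.1   0.14] mean 0.20875000000000002 0.051250000000000004
top0 rods dv [0.29 0.38 0.4  0.32 0.27 0.48 0.16 0.28 0.25 0.41 0.11 0.45 0.15 0.13
 0.05 0.38] du [ 0.1  -0.11  0.07 -0.21 -0.08  0.   -0.07 -0.02  0.05 -0.25 -0.09 -0.11
 -0.09 -0.16 -0.04 -0.33] mean 0.28187500000000004 -0.08374999999999999
fins y 31 [(np.float64(1.08), 95), (np.float64(nan), 0), (np.float64(0.11), 18), (np.float64(-1.24), 61)]
fins y 27 [(np.float64(1.11), 256), (np.float64(nan), 0), (np.float64(-0.56), 20), (np.float64(-1.29), 56)]
fins y 23 [(np.float64(1.26), 248), (np.float64(nan), 0), (np.float64(-0.67), 29), (np.float64(-1.09), 59)]<stdin>:6: RuntimeWarning: invalid value encountered in scalar divide
```

```bash
python3 - <<'E'
from fit import *
A=cv2.imread("pics/avg_t.png").astype(float); H=cv2.cvtColor(A.astype(np.uint8),cv2.COLOR_BGR2HSV)
cp=lambda p,m:rot(p[2])@np.array(m)+[p[0],p[1],0]
for x in(45,15,-15,-45):
    u,v=proj("top",cp([484.2,50.8,.04],(x,28,118.7)))[0]; ui,vi=int(round(u)),int(round(v))
    print("pred",u.round(2),v.round(2))
    for r in range(vi-5,vi+6): print(r,A[r,ui-2:ui+3].mean(0).round(0),H[r,ui-2:ui+3,0].mean().round(1))
E
```

```text
pred 388.4 232.04
227 [ 54.  94. 153.] 11.8
228 [ 52.  88. 142.] 11.8
229 [ 51.  85. 136.] 11.6
230 [ 52.  85. 136.] 12.0
231 [ 51.  78. 115.] 12.4
232 [ 62.  91. 121.] 14.8
233 [56. 77. 98.] 15.0
234 [47. 64. 87.] 12.6
235 [45. 64. 96.] 11.2
236 [44. 65. 99.] 11.4
237 [44. 64. 99.] 11.4
pred 389.14 246.72
242 [39. 52. 75.] 11.0
243 [39. 53. 75.] 11.2
244 [39. 52. 75.] 11.0
245 [39. 52. 75.] 11.2
246 [ 57.  83. 110.] 14.6
247 [ 65.  97. 126.] 15.2
248 [49. 68. 89.] 13.8
249 [39. 52. 73.] 11.2
250 [38. 51. 75.] 11.0
251 [38. 52. 75.] 11.0
252 [38. 51. 75.] 10.6
pred 389.87 261.43
256 [37. 51. 75.] 11.0
257 [37. 51. 74.] 11.0
258 [37. 51. 74.] 11.0
259 [37. 51. 74.] 11.2
260 [38. 51. 70.] 11.8
261 [49. 69. 90.] 14.8
262 [51. 73. 95.] 15.0
263 [40. 57. 80.] 12.4
264 [36. 50. 73.] 11.2
265 [37. 50. 73.] 11.0
266 [37. 50. 73.] 11.0
pred 390.58 276.17
271 [36. 50. 73.] 11.0
272 [35. 49. 73.] 11.0
273 [35. 49. 73.] 11.2
274 [37. 51. 71.] 12.0
275 [41. 55. 70.] 14.4
276 [ 87. 137. 176.] 16.8
277 [ 72. 111. 146.] 15.8
278 [42. 63. 88.] 13.2
279 [35. 49. 73.] 11.4
280 [35. 49. 73.] 11.4
281 [35. 49. 72.] 11.6
```

>>> carry_out(motion=[[[0,-0.005,0,0,0,0,1],[0,-0.005,0,0,0,0,1],[0,0,0,0,0,0,1],[0,0,0.033,0,0,0,1],[0,0,0.033,0,0,0,1],[0,0,0.016,0,0,0,1],[0,0,0.016,0,0,0,1],[0,0,0.016,0,0,0,1],[0,0,0.016,0,0,0,1],[0,0,0,0,0,0,1],[0,0,0,0,0,0,1]]])

```text
time: 19.1
ee_pos: [482.5, 51.6, 122.3]
ee_rot: [0.693, 0.721, 0.0, 0.0]
force: [-0.1, -0.0, -1.2]
grip_width: 0.46
finger_force: 45.6
```

>>> carry_out(motion=[[[0,0,0.016,0,0,0,1],[0,0,0.016,0,0,0,1],[0,0,0.016,0,0,0,1],[0,0,0.016,0,0,0,1],[0,0,0,0,0,0,1],[0,0,0,0,0,0,1]]])

```text
time: 19.85
ee_pos: [482.5, 51.6, 114.6]
ee_rot: [0.693, 0.721, 0.0, 0.0]
force: [1.0, -0.3, -1.9]
grip_width: 0.459
finger_force: 45.6
```

>>> carry_out(motion=[[[0,0,0.025,0,0,0,1],[0,0,0.025,0,0,0,1],[0,0,0.025,0,0,0,1],[0,0,0.025,0,0,0,1],[0,0,0.025,0,0,0,1],[0,0,0,0,0,0,1],[0,0,0,0,0,0,1]]])

```text
time: 20.72
ee_pos: [482.5, 51.6, 99.6]
ee_rot: [0.693, 0.721, 0.0, 0.0]
force: [-0.7, -0.1, -1.0]
grip_width: 0.462
finger_force: 45.6
```

```bash
python3 - <<'E'
from sil import *
S=grab(8); cv2.imwrite("pics/in_s.png",S[:,:,::-1])
T=sum(robot.snapshot("top").astype(float) for _ in range(8))/8; cv2.imwrite("pics/in_t.png",T[:,:,::-1])
A=T[:,:,::-1]; H=cv2.cvtColor(A.astype(np.uint8),cv2.COLOR_BGR2HSV)
cp=lambda p,m:rot(p[2])@np.array(m)+[p[0],p[1],0]
f=30.4
for x in(45,15,-15,-45):
    u,v=proj("top",cp([483,50.9,.04],(x,30,f+50)))[0]; ui,vi=int(round(u)),int(round(v))
    h=H[vi-4:vi+5,ui-2:ui+3,0].astype(float).mean(1); V=H[vi-4:vi+5,ui-2:ui+3,2].astype(float).mean(1)
    g=[proj("top",cp([482.7,50.9,.0387],(x+d,33,57)))[0].round(2) for d in(6.75,-6.75)]
    print("pred",u.round(2),v.round(2),"rods v",g[0][1],g[1][1],"rows",vi-4,h.round(1),V.round(0))
o=robot.get_obs(); print(o["ee_pos"],o["force"].round(2))
E
```

```text
pred 384.28 233.6 rods v 231.22 237.4 rows 230 [11.  10.2 10.6 15.2 15.4 14.2 11.4 11.  10.4] [ 97. 102.  98. 118. 125.  93.  89.  92.  79.]
pred 384.98 247.68 rods v 244.96 251.15 rows 244 [11.  10.4 10.8 14.2 15.4 13.8 10.8 10.8 10.8] [ 72.  72.  73. 101. 118.  86.  70.  72.  71.]
pred 385.67 261.8 rods v 258.72 264.92 rows 258 [11.2 10.8 11.  14.4 15.  12.6 10.6 10.8 11. ] [71. 70. 70. 79. 88. 73. 68. 70. 70.]
pred 386.35 275.93 rods v 272.51 278.71 rows 272 [11.  10.6 12.4 15.  15.8 14.2 10.4 10.2 10.2] [ 75.  73.  69.  87. 156. 104.  78.  73.  70.]
[482.46417364  51.5933877   99.53308867] [-0.09 -0.15 -1.73][ WARN:0@20.322] global loadsave.cpp:1063 imwrite_ Unsupported depth image for selected encoder is fallbacked to CV_8U.
```

Each fin lies between its own pair of rods (e.g. fin row 233.8 between rods 231.2 and 237.4), and there is no contact force. I'll keep lowering.

>>> carry_out(motion=[[[0,0,0.025,0,0,0,1],[0,0,0.025,0,0,0,1],[0,0,0.025,0,0,0,1],[0,0,0.025,0,0,0,1],[0,0,0.025,0,0,0,1],[0,0,0.025,0,0,0,1],[0,0,0.025,0,0,0,1],[0,0,0.008,0,0,0,1],[0,0,0.008,0,0,0,1],[0,0,0,0,0,0,1],[0,0,0,0,0,0,1]]])

```text
time: 22.9
ee_pos: [482.6, 51.6, 76.7]
ee_rot: [0.693, 0.721, 0.0, 0.0]
force: [-0.8, -0.9, -1.9]
grip_width: 0.461
finger_force: 45.6
```

>>> carry_out(motion=[[[0,0,0.007,0,0,0,1],[0,0,0.007,0,0,0,1],[0,0,0,0,0,0,1],[0,0,0,0,0,0,1]]])

```text
time: 23.4
ee_pos: [482.5, 51.6, 74.9]
ee_rot: [0.693, 0.721, 0.0, 0.0]
force: [-0.2, -0.0, -1.7]
grip_width: 0.46
finger_force: 45.6
```

>>> carry_out(motion=[[[0,0,0.006,0,0,0,1],[0,0,0,0,0,0,1],[0,0,0,0,0,0,1]]])

```text
time: 23.78
ee_pos: [482.6, 51.6, 74.3]
ee_rot: [0.693, 0.721, 0.0, 0.0]
force: [-0.0, -0.1, -0.9]
grip_width: 0.46
finger_force: 45.6
```

>>> carry_out(motion=[[[0,0,0.005,0,0,0,1],[0,0,0,0,0,0,1],[0,0,0,0,0,0,1]]])

```text
time: 24.15
ee_pos: [482.5, 51.6, 74.2]
ee_rot: [0.693, 0.721, 0.0, 0.0]
force: [-2.1, -0.1, 5.4]
grip_width: 0.46
finger_force: 46.4
```

Contact came at TCP 74.2, which is 5 mm above the reading on the counter, so the fins are on the caddy floor. I'll press lightly to seat it, ease off, open and retreat straight up.

>>> carry_out(motion=[[[0,0,0.004,0,0,0,1],[0,0,0,0,0,0,1],[0,0,-0.004,0,0,0,1],[0,0,0,0,0,0,0.2],[0,0,0,0,0,0,-0.3],[0,0,0,0,0,0,-0.6],[0,0,0,0,0,0,-0.6],[0,0,0,0,0,0,-0.6]]])

```text
time: 25.15
ee_pos: [482.5, 51.6, 73.5]
ee_rot: [0.693, 0.721, 0.0, -0.0]
force: [0.3, -0.0, 0.4]
grip_width: 0.8
finger_force: 0.0
```

>>> carry_out(motion=[[[0,0,-0.05,0,0,0,-0.6],[0,0,-0.15,0,0,0,-0.6],[0,0,-0.25,0,0,0,-0.6],[0,0,-0.4,0,0,0,-0.6],[0,0,-0.4,0,0,0,-0.6],[-0.3,0,-0.3,0,0,0,-0.6],[-0.4,0,-0.1,0,0,0,-0.6],[-0.4,0,0,0,0,0,-0.6],[-0.4,0,0,0,0,0,-0.6],[0,0,0,0,0,0,-0.6],[0,0,0,0,0,0,-0.6]]])

```text
time: 26.52
ee_pos: [489.4, -128.0, 271.7]
ee_rot: [0.693, 0.721, 0.0, -0.0]
force: [-0.5, 0.5, -0.4]
grip_width: 0.804
finger_force: 0.0
```

```bash
python3 - <<'E'
from sil import *
A=sum(robot.snapshot("top").astype(float) for _ in range(6))/6; A=A[:,:,::-1].astype(np.uint8); cv2.imwrite("pics/fin_t.png",A)
S=grab(6); cv2.imwrite("pics/fin_s.png",S[:,:,::-1])
H=cv2.cvtColor(A,cv2.COLOR_BGR2HSV)
cp=lambda p,m:rot(p[2])@np.array(m)+[p[0],p[1],0]
for y in(26,-26):
  for x in(45,15,-15,-45):
    u,v=proj("top",cp([482.8,50.9,.0387],(x,y,55)))[0]; ui,vi=int(round(u)),int(round(v))
    print(y,x,"pred",u.round(1),v.round(2),"rows",vi-3,H[vi-3:vi+4,ui-1:ui+2,0].astype(float).mean(1).round(1),H[vi-3:vi+4,ui-1:ui+2,2].astype(float).mean(1).round(0))
# loop top: tan mask in scene vs predicted loop-top front corners at z=104
m=mask(S); ys,xs=np.where(m[:,:]>0); print("scene mask bbox",xs.min()+x0,xs.max()+x0,ys.min()+y0,ys.max()+y0)
print("pred loop top",proj("scene",np.array([cp([482.8,50.9,.0387],(a,b,104)) for a in(20,-20) for b in(7,-7)])).round(1).tolist())
# carton, cup unmoved: diff vs the first picture
for n,f,B,reg in(("box","top0",A,(255,290,423,470)),("cup","top0",A,(180,222,345,382)),("jugshaker","top0",A,(180,275,140,222)),("cupS","scene0",S[:,:,::-1],(200,232,322,347)),("boxS","scene0",S[:,:,::-1],(172,235,408,442))):
    I=cv2.imread(f"pics/{f}.png").astype(float); a,b,c,d=reg; print(n,np.abs(I-B)[a:b,c:d].mean().round(2),cv2.phaseCorrelate(I[a:b,c:d].mean(2),B[a:b,c:d].astype(float).mean(2)))
o=robot.get_obs(); print(o["ee_pos"],o["time"],o["force"].round(2))
E
```

```text
26 45 pred 384.2 234.18 rows 231 [12.  12.  12.3 18.7 18.3 12.7 12. ] [160. 160. 140. 174. 126. 110. 126.]
26 15 pred 384.9 247.88 rows 245 [12.  12.3 16.3 20.  17.3 11.7 11.7] [152. 138. 149. 180. 127. 108. 112.]
26 -15 pred 385.5 261.62 rows 259 [12.  12.7 21.  20.7 14.3 12.  12. ] [107.  84. 170. 178. 141. 128. 128.]
26 -45 pred 386.2 275.37 rows 272 [12.  12.3 12.7 21.  17.7 13.7 12.7] [152. 146.  89. 173. 175. 142. 134.]
-26 45 pred 407.7 233.18 rows 230 [10.7  8.7 15.  18.  17.3 12.3 11.3] [ 59.  56.  85. 168. 122.  65.  57.]
-26 15 pred 408.4 246.86 rows 244 [11.  12.  17.7 19.7 18.3 11.3  9.7] [ 56.  57. 137. 180. 112.  57.  55.]
-26 -15 pred 409.1 260.56 rows 258 [ 9.3 12.  20.3 18.  15.7 11.7 10.7] [ 55.  61. 170. 167.  90.  55.  55.]
-26 -45 pred 409.8 274.28 rows 271 [ 9.7 12.3 14.  15.7 14.7 13.  11.3] [ 55.  57.  64. 108.  85.  58.  54.]
scene mask bbox 354 424 174 228
pred loop top [[380.6, 194.0], [383.8, 191.9], [394.3, 199.1], [397.4, 196.9]]
box 24.2 ((-0.47370324650936624, -0.3129912183363146), 0.5476833075538451)
cup 0.81 ((-0.024151325721657457, 0.47335778402351636), 1.004495681076974)
jugshaker 1.29 ((0.06680358682807963, 0.07363847624082354), 1.0203210288707156)
cupS 4.25 ((0.39734378645314905, 0.2144431090281529), 0.8630261122599417)
boxS 11.45 ((0.06989139545779821, 0.13321809749462687), 0.7579605667928454)
[ 489.67506998 -128.13081347  271.63146307] 27.125 [-0.7  -0.63  1.12]
```

```bash
python3 -c "
from bench import robot
print(robot.hand_in())"
```

```text
the job is handed in; nothing more can be done
None
```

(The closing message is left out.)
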